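# Load the bare specimen on the compression rig

## Robot

A 6-joint arm with a two-finger parallel gripper is mounted at the origin on the work surface. World frame = base frame: x ahead of the robot, y to its left, z up, the work surface at z = 0. Lengths are in m, angles in rad, forces in N, time in s.
With the tool pointing down it reaches from about 0.225 to 0.875 m from the base axis. Payload 3.4 kg.
Tool frame: the origin (TCP) lies at the very end of the fingers, on their centre line; the grasp point (between the pads) lies 19 mm behind it (manip.hold_point_z is the distance from the TCP to the grasp point, in m); z points along the fingers, y is the line along which they close (so a half turn about z gives the same grasp; the last joint's range is limited). The gripper opens to 85 mm and grips with 20 to 120 N. Pads are 22 mm wide; open, the fingers measure 114 mm over their backs; the gripper's body (76 mm by 85 mm) begins 54 mm behind the grasp point. The pads swing forward as they close: fully open they stand 13 mm farther back than shut.
Start: joints at [-1.444, 0.276, 1.505, -0, 1.361, -0.121], TCP at [0.141, -0.557, 0.231] pointing down, gripper open.
Joint ranges: [-2.89, 2.89], [-0.75, 2.08], [0.22, 2.7], [-1.18, 4.32], [0.11, 2.71], [-2.7, 2.7]. Speed limits (rad/s): [2.57, 2.57, 3.14, 3.14, 3.14, 3.14].

## Interface

Orientations are given as a unit quaternion [w, x, y, z].
In Python, from rig import readout, viewer, order, manip gives the robot as it stands. The module is installed in compiled form; this text tells all that it offers.
- The arm moves only by the tool send_rows, never from a script. Its arguments are lists of equal length, an entry for each row: "xyz": the shift along the world's x, y, z in m, a list of three; "delta_rot": the turn, a rotation vector about the world's x, y, z in degrees, a list of three. In form: {"xyz": [[tx, ty, tz], ...], "delta_rot": [[wx, wy, wz], ...]}. A call has 1 to 12 rows; each row shifts and turns the commanded pose from where the row before left it; what a row does not reach is not made up. A row lasts 1/10 s, in which the tool goes at most 50 mm and 8.59 degrees, less where a joint would pass 70% of its speed; a pose out of reach is approached as far as the arm can. A call with a gripper value outside its range is refused whole. "gripper" is the finger opening in m, from 0 to 0.0854, set as the call begins (left out, the last holds). The fingers move at their own pace and stop on an object; "force" is the grip in N (left out, the last holds). Time passes only in rows, so rows that do not move let the fingers close. It gives the time, the measured TCP pose, the force, the opening and the grip force at its end, in the units of the state.
- readout.get_state(): the state, without advancing time (a new reading comes with each control period).
- viewer.get_image(name): name is "scene" or "side" or "wrist"; returns a dict with "color" (400x640x3 uint8, red, green, blue), "depth" (400x640 float32, m along the optical axis (not along the pixel's ray), 0 where there is no reading), "K" (3x3 intrinsics, pixels), "dist" ([k1, k2, p1, p2, k3] as OpenCV has them; the pictures are not rectified), "camera_from_world" (4x4, takes a point from world to camera coordinates). Camera axes: x right, y up, looking along -z (the intrinsics and any distortion apply to the point x, -y, -z); pixel columns grow to the right and rows downward; lengths in m; the calibration is good to about 2 mm. A picture is of the moment at which its call begins.
- order.sign_off(): hands the job in; it is judged then, once.
The state is a dict: "clock": time; "qpos": joint angles; "qd": joint speeds; "effort": joint torques, N m; "position": TCP position; "ee_rot": TCP orientation; "contact_force": force on the tool from outside, world axes, zero at the start; "moment": the same for the moment, N m; "width": finger opening in m; "gripper_force": force on a finger pad.
Only numpy, scipy, OpenCV 4.12 (cv2) and the standard library are available. Lean on these libraries where they do the work, as an engineer would, in place of code of your own. Each camera call takes 0.05 s, during which the arm holds its last target. There are 200 camera calls.

## Task

The compression rig has three test places; two already have a weight standing on their rubber specimen and one specimen is still bare. Take the spare tall knobbed weight from the bench (the twin of the two on the rig, not the small one) and set it down upright, gently and centred on the bare specimen, without dropping it. Do not shift the two weights already on the rig.

Things in the scene. Friction and masses are not known exactly. Their poses are not given: they have to be found in the camera images.
- rig: Fixed grey base plate, 100 (x) by 340 (y) by 20 mm, flat on the bench; origin: centre of its underside, z up. Three round platens, 64 mm across, lie along its y axis at y = -120, 0, +120 mm. On each a black rubber specimen, 50 mm across, fixed in place, its flat top 38 mm above the bench. Any two carry a weight at the start, one is bare. Position and yaw (up to 15 degrees) vary.
- loaded_1_center (a point): One of the two steel weights already on the rig, same shape as the spare; the point is on its axis 34.5 mm above its underside (72.5 mm above the bench). It stands on any one of the three specimens.
- loaded_2_center (a point): The other steel weight already on the rig; same shape, same point on its axis.
- spare_center (a point): Spare tall weight, loose and upright on the bench, steel, about 0.6 kg, 79 mm high: body 44 mm across, 45 high; above it a stem 16 across, 14 high; on top a knob 26 across, 20 high. The point is on its axis half-way up, 39.5 mm above its underside; the knob's middle is 29.5 mm above it. A small weight (body 32 across, 38 high over all) and a jar stand elsewhere, 50 mm or more away.
Mind the look-alikes: they are no part of the job. Leave any green or orange look-alike of the part that bears spare_center alone.

How it is judged:
By the outcome, as a careful person would: the job done as asked, in the order asked, and still so for the second after the job is handed in, with the robot touching nothing.
It also fails if it takes over 35 s, if anything falls off the work surface, if the arm or the gripper's body presses on something with over 40 N, if the wrist force passes 120 N, or if a joint passes its speed limit or range.

## Working session

There is one attempt and no reset: what is moved stays moved. The work goes in short steps, Python scripts to look and compute and a tool call to move; the robot and the scene stay as the last step left them, time stands still between calls to the robot, and variables do not carry over. Pictures are saved under pics/ and viewed, at most 10 in all, crops included, and the job is handed in when it is done.

Besides the shell and the picture viewer there is one more tool, called after "Request:" as name(argument=value, ...) on one line, values as JSON. send_rows: Moves the arm, as the interface text tells. Its arguments: {"type":"object","properties":{"xyz":{"type":"array"},"delta_rot":{"type":"array"},"gripper":{"type":"number"},"force":{"type":"number"}},"required":["xyz","delta_rot"]}

```bash
mkdir -p pics; cat > h.py <<'E'
import numpy as np, cv2
from rig import readout, viewer, order, manip
def grab(n):
    im=viewer.get_image(n); return im
def save(im,f): cv2.imwrite('pics/'+f,im['color'][:,:,::-1])
def cloud(im):
    K=im['K'];h,w=im['depth'].shape
    u,v=np.meshgrid(np.arange(w),np.arange(h))
    p=cv2.undistortPoints(np.stack([u,v],-1).reshape(-1,1,2).astype(float),K,np.array(im['dist'])).reshape(h,w,2)
    d=im['depth']; P=np.stack([p[...,0]*d,-p[...,1]*d,-d,np.ones_like(d)],-1)
    W=P@np.linalg.inv(im['camera_from_world']).T
    W[d==0]=np.nan
    return W[...,:3]
def ray(im,u,v,z):
    p=cv2.undistortPoints(np.array([[[u,v]]],float),im['K'],np.array(im['dist']))[0,0]
    T=np.linalg.inv(im['camera_from_world']); o=T[:3,3]; d=T[:3,:3]@np.array([p[0],-p[1],-1])
    return o+d*(z-o[2])/d[2]
E
python3 - <<'E'
from h import *
a=grab('scene');b=grab('side')
np.save('a.npy',a,allow_pickle=True);np.save('b.npy',b,allow_pickle=True)
save(a,'scene.png');save(b,'side.png')
for i in (a,b): print(np.linalg.inv(i['camera_from_world'])[:3,3].round(3),i['K'][0,0],i['dist'])
print(readout.get_state())
E
```

```text
[1.131 0.368 0.54 ] 454.7959332611859 [0.01698633 0.         0.         0.         0.        ]
[ 0.429 -0.775  0.925] 495.6835363677602 [-0.1214345  0.         0.         0.         0.       ]
{'clock': 0.1, 'qpos': array([-1.44399968e+00,  2.76569122e-01,  1.50602203e+00, -1.10545794e-06,
        1.36068737e+00, -1.21005374e-01]), 'qd': array([-0.00050986, -0.0001148 , -0.00272063,  0.00094896, -0.0007223 ,
       -0.00078914]), 'effort': array([ 1.32108758e-03, -4.17698944e+01, -2.46405244e+01, -1.99193883e-04,
        5.85533693e-03,  1.51522084e-05]), 'position': array([ 0.14096389, -0.55696837,  0.23049872]), 'ee_rot': array([-8.42931332e-04,  9.92333717e-01,  1.23584316e-01, -2.98130880e-06]), 'contact_force': array([ 0.72386718,  0.10254112, -1.41872522]), 'moment': array([-0.03606447, -0.01147276, -0.03812565]), 'gripper_force': 0.0, 'width': 0.08571896834041183}
```

View pics/scene.png

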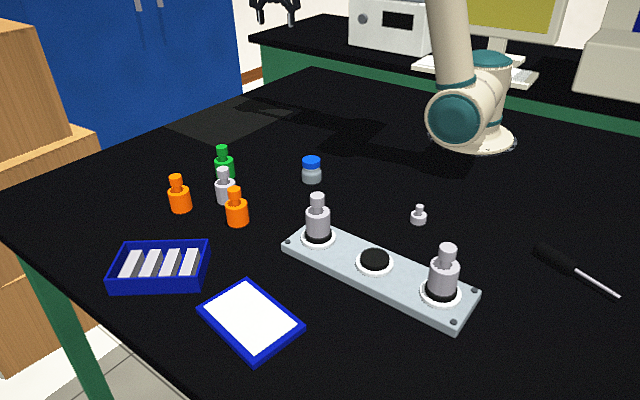

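View pics/side.png

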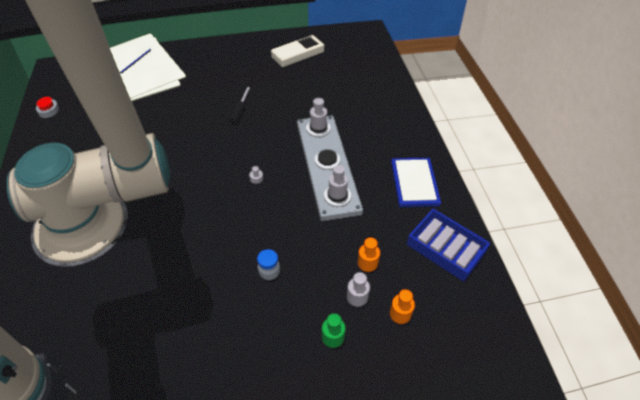

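The scene picture shows the rig with its middle specimen bare at (375,261). The side picture shows the same specimen at (328,158).

Candidates for the spare:
- Silver: scene (224,186), side (358,290). This fits, being steel and tall with a knob.
- Green: side (333,330). Orange: side (368,255) and (402,306). These are look-alikes.
- Small silver weight: side (256,175). Too short.

I'll confirm the silver one in a crop and measure.

```bash
python3 - <<'E'
from h import *
a=np.load('a.npy',allow_pickle=True).item();b=np.load('b.npy',allow_pickle=True).item()
cv2.imwrite('pics/crop.png',cv2.resize(b['color'][220:360,290:450,::-1],None,fx=4,fy=4,interpolation=cv2.INTER_CUBIC))
for nm,im,boxes in (('scene',a,dict(spare=(205,155,240,215),org1=(160,165,195,220),org2=(222,180,252,232),green=(210,140,240,185),L1=(300,185,335,245),L2=(425,235,465,300))),
  ('side',b,dict(spare=(340,265,376,310),org2=(352,232,385,276),org1=(386,285,420,328),green=(318,308,350,350),L1=(322,162,355,202),L2=(305,94,332,132)))):
    W=cloud(im); hsv=cv2.cvtColor(im['color'],cv2.COLOR_RGB2HSV)
    for k,(x0,y0,x1,y1) in boxes.items():
        w=W[y0:y1,x0:x1].reshape(-1,3); s=hsv[y0:y1,x0:x1].reshape(-1,3)
        m=(s[:,1]>120) if k[0] in 'og' else (s[:,1]<70)
        m&=(s[:,2]>70)
        zt=.117 if k[0]=='L' else .079
        n=m&(abs(w[:,2]-zt)<.004)
        q=w[n]; 
        c=(q.min(0)+q.max(0))/2 if len(q) else None
        print(nm,k,len(q),q.mean(0).round(4) if len(q) else np.nanmax(w[m],0), c)
# bare specimen: black blob centre, z=.038
for nm,im,(x0,y0,x1,y1) in (('scene',a,(350,242,400,282)),('side',b,(313,145,343,171))):
    g=im['color'][y0:y1,x0:x1].max(2); n,l,st,ce=cv2.connectedComponentsWithStats((g<70).astype(np.uint8))
    i=1+np.argmin(np.hypot(*(ce[1:]-[(x1-x0)/2,(y1-y0)/2]).T)); c=ce[i]+[x0,y0]
    print(nm,'bare',c,st[i],ray(im,*c,.038))
E
```

```text
scene spare 81 [ 0.6086 -0.2993  0.0796] [ 0.60662875 -0.30113897  0.07877032]
scene org1 90 [ 0.6851 -0.3543  0.0797] [ 0.68432753 -0.35536464  0.07876485]
scene org2 103 [ 0.6501 -0.2227  0.0795] [ 0.64825998 -0.22427553  0.07856653]
scene green 71 [ 0.5415 -0.3766  0.0796] [ 0.57200171 -0.34964678  0.07890015]
scene L1 121 [ 0.6201 -0.0425  0.1176] [ 0.61869692 -0.04301884  0.11695523]
scene L2 191 [0.6189 0.1964 0.1171] [0.61744288 0.19583319 0.11661859]
side spare 125 [ 0.6023 -0.3026  0.079 ] [ 0.60258461 -0.30192435  0.07889049]
side org2 112 [ 0.6441 -0.2252  0.0793] [ 0.64407741 -0.22403207  0.07878993]
side org1 133 [ 0.681  -0.3572  0.0793] [ 0.68118929 -0.35684668  0.07891992]
side green 138 [ 0.5351 -0.3806  0.0797] [ 0.53517515 -0.37989182  0.07913927]
side L1 89 [ 0.6158 -0.0449  0.1172] [ 0.6161787  -0.04433469  0.1169439 ]
side L2 62 [0.6141 0.1928 0.1168] [0.61412944 0.1927804  0.11687176]
scene bare [374.25047081 259.11299435] [ 10   6  29  23 531] [0.62176148 0.07854003 0.038     ]
side bare [327.02538071 157.23857868] [  6   6  17  14 197] [0.61345579 0.07237531 0.038     ]
```

View pics/crop.png

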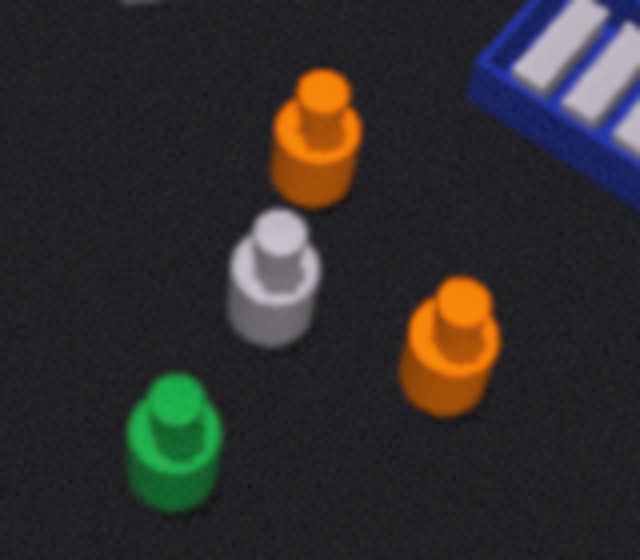

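The crop confirms it: the silver weight (crop pixel 275,280) is the only uncoloured tall one. Green is at (175,440); orange is at (318,140) and (450,350). I'll move above it, keeping the present yaw, whose closing line runs between the neighbours.

Request:
send_rows(xyz=[[0.02,0.011,0],[0.04,0.022,0],[0.04,0.022,0],[0.04,0.022,0],[0.04,0.022,0],[0.04,0.022,0],[0.04,0.022,0],[0.04,0.022,0],[0.04,0.022,0],[0.04,0.022,0],[0.04,0.022,0],[0.04,0.022,-0.01]], delta_rot=[[0,0,0],[0,0,0],[0,0,0],[0,0,0],[0,0,0],[0,0,0],[0,0,0],[0,0,0],[0,0,0],[0,0,0],[0,0,0],[0,0,0]], gripper=0.055, force=40)

```text
clock: 1.3
position: [0.6031, -0.3037, 0.2222]
ee_rot: [0.001, 0.992, 0.124, 0.001]
contact_force: [-0.6, -0.4, -0.1]
width: 0.0548
gripper_force: 0.0
```

Request:
send_rows(xyz=[[0.004,0.003,0],[0,0,0],[0,0,0]], delta_rot=[[0,0,0],[0,0,0],[0,0,0]])

```text
clock: 1.6
position: [0.6041, -0.3019, 0.221]
ee_rot: [0.0, 0.992, 0.123, -0.001]
contact_force: [0.2, 1.5, 0.2]
width: 0.0552
gripper_force: 0.0
```

```bash
python3 - <<'E'
from h import *
w=grab('wrist');np.save('w.npy',w,allow_pickle=True);save(w,'w1.png')
s=readout.get_state();print(s['position'],s['ee_rot'],s['qpos'],s['clock'])
print(np.linalg.inv(w['camera_from_world']).round(3))
W=cloud(w);hsv=cv2.cvtColor(w['color'],cv2.COLOR_RGB2HSV)
m=(abs(W[...,2]-.079)<.004)&(hsv[...,1]<70)&(np.hypot(W[...,0]-.605,W[...,1]+.301)<.03)
q=W[m];print(len(q),q.mean(0),(q.min(0)+q.max(0))/2,np.ptp(q,0)); print(np.argwhere(m).mean(0))
E
```

```text
[ 0.6038748  -0.30230603  0.22140692] [ 1.80460240e-04  9.92400279e-01  1.23050547e-01 -4.65635593e-04] [-5.66611386e-01  4.33516734e-01  1.28652390e+00 -8.80862845e-04
  1.42204060e+00  7.57589254e-01] 1.65
[[ 0.245  0.935  0.257  0.669]
 [-0.97   0.236  0.065 -0.284]
 [-0.    -0.265  0.964  0.365]
 [ 0.     0.     0.     1.   ]]
457 [ 0.60669044 -0.30079382  0.08023914] [ 0.60639671 -0.30072487  0.0788878 ] [0.02496505 0.02517031 0.00597391]
[184.33698031 319.38512035]
```

View pics/w1.png

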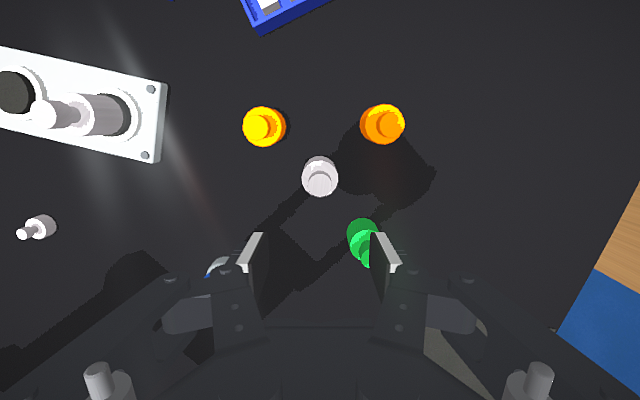

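The wrist picture shows the silver spare at (319,184), centred between the fingers, with orange and green clear of them. I'll descend on the knob and grip it.

Request:
send_rows(xyz=[[0.001,0,-0.03],[0,0,-0.04],[0,0,-0.04],[0,0,-0.03],[0,0,-0.015],[0,0,-0.01],[0,0,-0.003],[0,0,0]], delta_rot=[[0,0,0],[0,0,0],[0,0,0],[0,0,0],[0,0,0],[0,0,0],[0,0,0],[0,0,0]])

```text
clock: 2.45
position: [0.6059, -0.3023, 0.054]
ee_rot: [0.0, 0.992, 0.123, 0.0]
contact_force: [0.1, -0.7, -0.2]
width: 0.0549
gripper_force: 0.0
```

Request:
send_rows(xyz=[[0,0,0],[0,0,0],[0,0,0],[0,0,0],[0,0,0],[0,0,0],[0,0,0],[0,0,0]], delta_rot=[[0,0,0],[0,0,0],[0,0,0],[0,0,0],[0,0,0],[0,0,0],[0,0,0],[0,0,0]], gripper=0.015, force=60)

```text
clock: 3.25
position: [0.6068, -0.3022, 0.0549]
ee_rot: [0.001, 0.992, 0.124, 0.001]
contact_force: [-1.1, -0.7, 5.7]
width: 0.0241
gripper_force: 58.8
```

Request:
send_rows(xyz=[[0,0,0.005],[0,0,0.015],[0,0,0.02],[0,0,0]], delta_rot=[[0,0,0],[0,0,0],[0,0,0],[0,0,0]])

```text
clock: 3.65
position: [0.6071, -0.3018, 0.0948]
ee_rot: [0.001, 0.992, 0.124, 0.001]
contact_force: [1.4, -0.5, -4.9]
width: 0.0236
gripper_force: 59.6
```

```bash
python3 - <<'E'
from h import *
a=grab('scene');b=grab('side')
c=np.hstack([cv2.resize(a['color'][120:240,160:260],None,fx=4,fy=4),cv2.resize(b['color'][220:340,310:410],None,fx=4,fy=4)])
cv2.imwrite('pics/lift.png',c[:,:,::-1])
s=readout.get_state();print(s['width'],s['contact_force'],s['moment'],s['position'])
E
```

```text
0.02385282910684087 [ 0.15014269  0.75753    -5.125111  ] [ 0.01174056 -0.00222007  0.04279703] [ 0.6055584  -0.30101161  0.09236088]
```

View pics/lift.png

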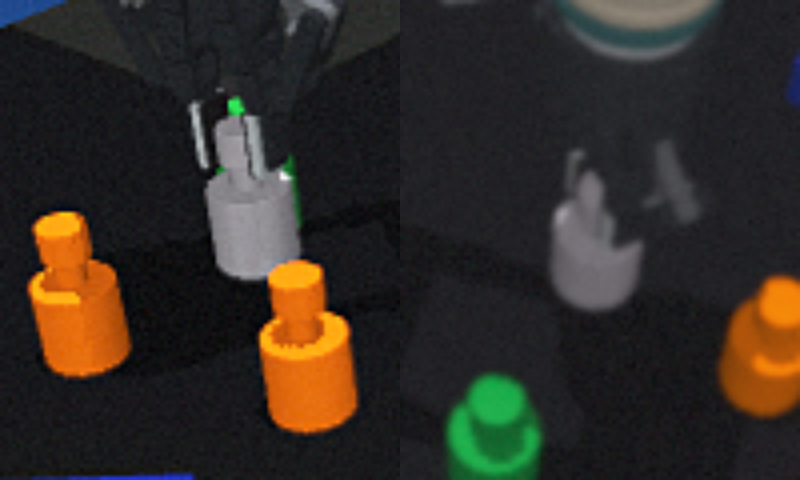

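Held upright: about 5 N of weight, with the pads on the knob in both crops. Next I'll lift it and carry it toward the bare place.

Request:
send_rows(xyz=[[0,0,0.02],[0,0,0.035],[0,0,0.035],[0,0.01,0.03],[0.001,0.02,0.025],[0.001,0.03,0.015],[0.002,0.035,0],[0.002,0.035,0],[0.001,0.035,0],[0.001,0.035,0],[0.001,0.035,0],[0.001,0.035,0]], delta_rot=[[0,0,0],[0,0,0],[0,0,0],[0,0,0],[0,0,0],[0,0,0],[0,0,0],[0,0,0],[0,0,0],[0,0,0],[0,0,0],[0,0,0]])

```text
clock: 4.95
position: [0.6148, -0.0298, 0.251]
ee_rot: [-0.001, 0.992, 0.124, -0.002]
contact_force: [-0.2, -0.9, -6.0]
width: 0.024
gripper_force: 60.1
```

Request:
send_rows(xyz=[[0.001,0.03,0],[0,0.025,0],[0,0.015,0],[0,0.005,0],[0,0,0],[0,0,0],[0,0,0]], delta_rot=[[0,0,0],[0,0,0],[0,0,0],[0,0,0],[0,0,0],[0,0,0],[0,0,0]])

```text
clock: 5.65
position: [0.6171, 0.0422, 0.2532]
ee_rot: [0.0, 0.992, 0.123, -0.0]
contact_force: [0.1, 0.1, -4.6]
width: 0.0242
gripper_force: 59.9
```

```bash
python3 - <<'E'
from h import *
w=grab('wrist');np.save('w2.npy',w,allow_pickle=True);save(w,'w2.png')
s=readout.get_state();print(s['position'],s['ee_rot'],s['clock'],s['contact_force'])
W=cloud(w);hsv=cv2.cvtColor(w['color'],cv2.COLOR_RGB2HSV)
for c in ((.617,-.043),(.616,.195)):
    m=(abs(W[...,2]-.117)<.004)&(np.hypot(W[...,0]-c[0],W[...,1]-c[1])<.03)
    q=W[m];print(len(q),q.mean(0) if len(q) else 0,(q.min(0)+q.max(0))/2 if len(q) else 0)
m=(abs(W[...,2]-.038)<.005)&(np.hypot(W[...,0]-.617,W[...,1]-.0755)<.04)&(hsv[...,2]<90)
q=W[m];print('bare',len(q)); 
if len(q): print(q.mean(0),(q.min(0)+q.max(0))/2,np.ptp(q,0))
E
```

```text
[0.61711269 0.04225823 0.25327905] [ 3.08904310e-04  9.92425883e-01  1.22844484e-01 -6.43548423e-05] 5.7 [ 0.15893495  1.33952242 -5.8415065 ]
470 [ 0.61821466 -0.04179845  0.11811358] [ 0.61771538 -0.0424573   0.11659638]
548 [0.61647413 0.19561497 0.1181911 ] [0.61611084 0.19641079 0.11687471]
bare 1078
[0.61764743 0.07691534 0.03943662] [0.61705676 0.07700267 0.039254  ] [0.04850139 0.0475629  0.00529531]
```

View pics/w2.png

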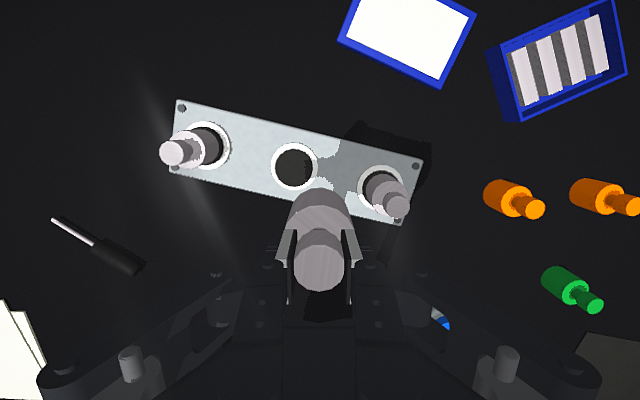

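The wrist picture shows the bare specimen at (294,167), with the held weight in front of it at (319,240). I'll measure the held weight's axis in the same picture.

```bash
python3 - <<'E'
from h import *
w=np.load('w2.npy',allow_pickle=True).item();W=cloud(w);R=W[185:295,280:360].reshape(-1,3)
for z0,z1 in ((.272,.286),(.205,.24),(.24,.25)):
    q=R[(R[:,2]>z0)&(R[:,2]<z1)&(np.hypot(R[:,0]-.617,R[:,1]-.042)<.03)]
    if len(q): print(z0,len(q),(q.min(0)+q.max(0))/2,np.ptp(q,0),np.median(q,0))
# body cylinder: fit circle r=.022 to visible side
from scipy.optimize import least_squares
q=R[(R[:,2]>.207)&(R[:,2]<.236)&(np.hypot(R[:,0]-.617,R[:,1]-.042)<.03)]
f=least_squares(lambda c:np.hypot(q[:,0]-c[0]-c[2]*(q[:,2]-.22),q[:,1]-c[1]-c[3]*(q[:,2]-.22))-.022,[.61,.042,0,0],loss='soft_l1',f_scale=.001);print(len(q),f.x,abs(f.fun).mean())
b=R[(np.hypot(R[:,0]-.617,R[:,1]-.042)<.03)];print('zrange',np.nanpercentile(b[:,2],[0.5,2,98,99.5]))
E
```

```text
0.272 2740 [0.61810925 0.04621268 0.2789995 ] [0.02965847 0.03599712 0.01398359] [0.61985849 0.043627   0.27860619]
0.205 753 [0.63005604 0.04441848 0.22249444] [0.01652085 0.03984337 0.03497208] [0.63587344 0.04814749 0.2251633 ]
0.24 1562 [0.62499526 0.04443977 0.24418496] [0.02629655 0.04025862 0.00835277] [0.62850617 0.04679144 0.24460048]
594 [0.6158953  0.04312118 0.00113351 0.00258064] 0.00014921047201484856
zrange [0.02132228 0.20303129 0.30929776 0.32311583]
```

Request:
send_rows(xyz=[[0.001,0.012,0],[0,0.015,-0.01],[0,0.007,-0.025],[0,0,-0.03],[0,0,-0.03],[0,0,-0.025],[0,0,-0.018],[0,0,-0.01],[0,0,-0.005],[0,0,0],[0,0,0]], delta_rot=[[0,0,0],[0,0,0],[0,0,0],[0,0,0],[0,0,0],[0,0,0],[0,0,0],[0,0,0],[0,0,0],[0,0,0],[0,0,0]])

```text
clock: 6.8
position: [0.6188, 0.0778, 0.1013]
ee_rot: [0.0, 0.992, 0.124, 0.001]
contact_force: [-0.5, 0.2, -5.4]
width: 0.0241
gripper_force: 59.9
```

```bash
python3 - <<'E'
from h import *
a=grab('scene');b=grab('side')
c=np.hstack([cv2.resize(a['color'][170:310,300:440],None,fx=3,fy=3),cv2.resize(b['color'][90:195,270:375],None,fx=4,fy=4)])
cv2.imwrite('pics/pre.png',c[:,:,::-1])
s=readout.get_state();print(s['contact_force'],s['position'])
E
```

```text
[-0.56760086  0.14462663 -4.86847142] [0.61890567 0.07760661 0.10155023]
```

View pics/pre.png

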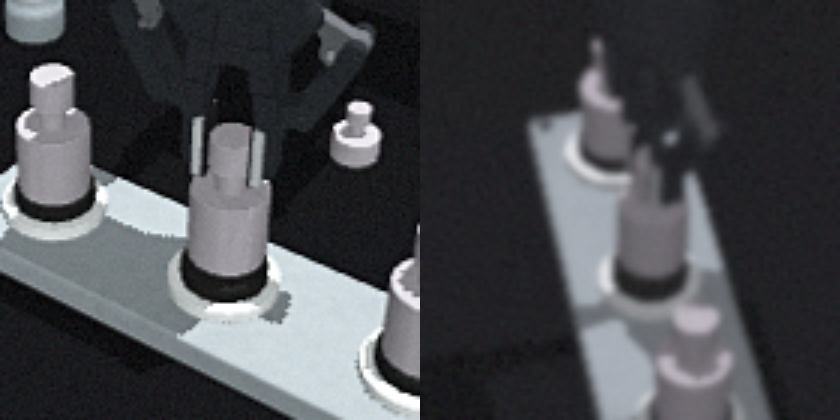

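The weight hovers a few mm above the specimen and is centred to within about 1–2 mm in both views. I'll lower it in 1 mm steps.

Request:
send_rows(xyz=[[0,-0.001,-0.001],[0,0,-0.001],[0,0,-0.001],[0,0,-0.001],[0,0,-0.001],[0,0,0]], delta_rot=[[0,0,0],[0,0,0],[0,0,0],[0,0,0],[0,0,0],[0,0,0]])

```text
clock: 7.5
position: [0.6179, 0.0765, 0.0951]
ee_rot: [0.0, 0.992, 0.124, -0.0]
contact_force: [-0.2, 0.2, -5.4]
width: 0.0237
gripper_force: 59.9
```

Request:
send_rows(xyz=[[0,0,-0.001],[0,0,-0.001],[0,0,0]], delta_rot=[[0,0,0],[0,0,0],[0,0,0]])

```text
clock: 7.8
position: [0.6179, 0.0765, 0.0931]
ee_rot: [0.0, 0.992, 0.124, -0.0]
contact_force: [1.1, 0.2, -5.6]
width: 0.0239
gripper_force: 59.9
```

Request:
send_rows(xyz=[[0,0,-0.0005],[0,0,-0.0005],[0,0,0]], delta_rot=[[0,0,0],[0,0,0],[0,0,0]])

```text
clock: 8.1
position: [0.6181, 0.0766, 0.093]
ee_rot: [0.0, 0.992, 0.124, 0.0]
contact_force: [-1.3, -0.1, 0.2]
width: 0.0242
gripper_force: 60.4
```

The load has left the wrist, so the weight is on the specimen. One more half-millimetre step, then a slow release.

Request:
send_rows(xyz=[[0,0,-0.0005],[0,0,0],[0,0,0]], delta_rot=[[0,0,0],[0,0,0],[0,0,0]], force=20)

```text
clock: 8.4
position: [0.6182, 0.0765, 0.0929]
ee_rot: [0.0, 0.992, 0.124, 0.0]
contact_force: [-1.9, -0.1, 5.2]
width: 0.0238
gripper_force: 61.0
```

Request:
send_rows(xyz=[[0,0,0],[0,0,0],[0,0,0],[0,0,0],[0,0,0]], delta_rot=[[0,0,0],[0,0,0],[0,0,0],[0,0,0],[0,0,0]], gripper=0.055)

```text
clock: 8.9
position: [0.6182, 0.0765, 0.0917]
ee_rot: [0.0, 0.992, 0.124, 0.0]
contact_force: [-0.6, -0.7, 0.1]
width: 0.0551
gripper_force: 0.0
```

Request:
send_rows(xyz=[[0,0,0.01],[0,0,0.03],[0,0,0.04],[0,0,0.04],[-0.04,0,0.03],[-0.05,0,0],[-0.05,0,0],[-0.04,0,0],[0,0,0],[0,0,0]], delta_rot=[[0,0,0],[0,0,0],[0,0,0],[0,0,0],[0,0,0],[0,0,0],[0,0,0],[0,0,0],[0,0,0],[0,0,0]])

```text
clock: 9.9
position: [0.438, 0.0766, 0.2431]
ee_rot: [0.0, 0.992, 0.124, 0.002]
contact_force: [1.8, 0.3, -0.1]
width: 0.0545
gripper_force: 0.0
```

```bash
python3 - <<'E'
from h import *
w=grab('wrist');a=grab('scene')
W=cloud(w)
for n,im in (('wrist',w),('scene',a)):
  W=cloud(im)
  for c in ((.617,-.043),(.617,.077),(.616,.195)):
    m=(abs(W[...,2]-.117)<.004)&(np.hypot(W[...,0]-c[0],W[...,1]-c[1])<.03)
    q=W[m];print(n,len(q),q.mean(0) if len(q) else 0,(q.min(0)+q.max(0))/2 if len(q) else 0)
c=np.hstack([cv2.resize(a['color'][160:320,280:480],None,fx=2,fy=2.5),w['color'][:,120:520]])
cv2.imwrite('pics/end.png',c[:,:,::-1])
print(readout.get_state()['contact_force'])
E
```

```text
wrist 754 [ 0.61616801 -0.0413646   0.11811547] [ 0.61682213 -0.04264182  0.11689113]
wrist 289 [0.60910735 0.07599736 0.11784155] [0.60999705 0.07687338 0.11693525]
wrist 0 0 0
scene 121 [ 0.61990198 -0.04253283  0.11744818] [ 0.61758191 -0.04323446  0.11692086]
scene 154 [0.62022607 0.07733389 0.11715338] [0.61831585 0.07598955 0.11625594]
scene 189 [0.61889063 0.19625685 0.11718226] [0.61738442 0.19538397 0.11626566]
[-0.30312032 -0.8813969  -0.66779964]
```

View pics/end.png

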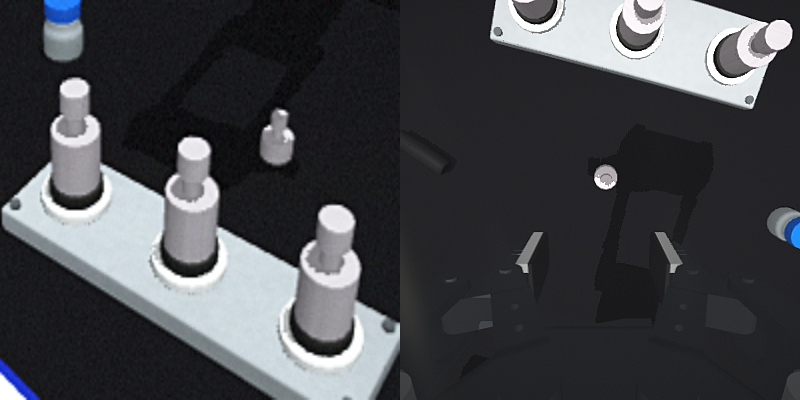

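All three weights stand upright. The spare, at (193,200) in the left half of the picture, is within about 1 mm of the midpoint of the other two, and those two have not moved.

```bash
python3 -c "
from rig import order;print(order.sign_off())"
```

```text
the job is handed in; nothing more can be done
None
```

The spare tall weight now stands upright on the bare middle specimen, centred to within about 1 mm; it was set down gently, the two loaded weights did not shift, and the job is handed in at about 10 s on the robot's clock.

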